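# Fill the last pocket, then peel off the next tray and present it as the cover

## Robot

A 6-joint arm with a two-finger parallel gripper is mounted at the origin on the work surface. World frame = base frame: x ahead of the robot, y to its left, z up, the work surface at z = 0. Lengths are in m, angles in rad, forces in N, time in s.
With the tool pointing down it reaches from about 0.3 to 0.875 m from the base axis. Payload 6.4 kg.
Tool frame: the origin (TCP) lies at the very end of the fingers, on their centre line; the grasp point (between the pads) lies 19 mm behind it; z points along the fingers, y is the line along which they close (so a half turn about z gives the same grasp; the last joint's range is limited). The gripper opens to 85 mm and grips with 20 to 120 N. Pads are 22 mm wide; open, the fingers measure 114 mm over their backs; the gripper's body (76 mm by 85 mm) begins 54 mm behind the grasp point. The pads swing forward as they close: fully open they stand 13 mm farther back than shut.
Start: joints at [-1.394, 0.181, 1.607, -0, 1.354, -0.206], TCP at [0.215, -0.533, 0.231] pointing down, gripper open.
Joint ranges: [-2.99, 2.99], [-0.89, 2.07], [0.3, 2.58], [-1.14, 4.28], [0, 2.63], [-3.12, 3.12]. Speed limits (rad/s): [2.57, 2.57, 3.01, 3.14, 3.14, 3.14].

## Interface

Orientations are given as a unit quaternion [w, x, y, z].
In Python, from bench import ctrl gives the robot as it stands.
- The arm moves only by the tool jog_arm, never from a script. Its argument "series" is a list that holds one entry, the list of rows, each a list of 7 numbers: the shift along the tool's x, y, z in mm, then the turn, a rotation vector about the tool's x, y, z in rad, then the finger opening in mm, from 0 to 85.4. In form: [[[tx, ty, tz, rx, ry, rz, gripper], ...]]. A call has exactly 10 rows; each row shifts and turns the commanded pose from where the row before left it, along the tool's axes as they then stand; what a row does not reach is not made up. A row lasts 1/10 s, in which the tool goes at most 50 mm and 8.59 degrees, less where a joint would pass 70% of its speed; a pose out of reach is approached as far as the arm can. A call with a gripper value outside its range is refused whole. The fingers move at their own pace and stop on an object; the grip force is fixed at half the most. Time passes only in rows, so rows that do not move let the fingers close, or fill a call up. It gives the time, the measured TCP pose, the force, the opening and the grip force at its end, in the units of the state.
- ctrl.get_obs(): the state, without advancing time (a new reading comes with each control period).
- ctrl.camera(name): name is "scene" or "top" or "wrist"; returns a dict with "frame" (400x640x3 uint8, blue, green, red), "z_map" (400x640 float32, m along the optical axis (not along the pixel's ray), 0 where there is no reading), "fx", "fy", "cx", "cy" (pixels), "xyz" and "rotation" of the camera in the world. Camera axes: x right, y down, z forward; pixel columns grow to the right and rows downward; lengths in m; the calibration is good to about 2 mm. A picture is of the moment at which its call begins.
- ctrl.hand_in(): hands the job in; it is judged then, once.
The state is a dict: "time_s": time; "q": joint angles; "dq": joint speeds; "joint_efforts": joint torques, N m; "eef_pos": TCP position; "eef_rot": TCP orientation; "wrist_force": force on the tool from outside, world axes, zero at the start; "torque": the same for the moment, N m; "opening": opening from 0.0 (shut) to 1.0 (fully open); "grasp_force": force on a finger pad.
Only numpy, scipy, OpenCV 4.12 (cv2) and the standard library are available. Lean on these libraries where they do the work, as an engineer would, in place of code of your own. Each camera call takes 0.05 s, during which the arm holds its last target. There are 200 camera calls.

## Task

Seat the loose window shell in the empty middle pocket of the part-filled tray, tab pointing the same way as its two neighbours, and let go of it. Then take the top tray off the stack of empties that cling together: pinch its corner ridge and lift that corner first, while the opposite corner still sits, so that it peels off and the tray under it stays in the stack. Finish holding the peeled tray roughly level, a hand's width above the filled tray and lined up with it ridge over ridge, ready to go on as its cover - do not put it down or let go, and leave the seated shells and the other things on the bench where they are.

Things in the scene. Friction and masses are not known exactly. Their poses are not given: they have to be found in the camera images.
- filled: light-blue formed tray, 158 (x) by 198 (y) mm, fixed on an aluminium plate. Origin: centre of the plate's underside, on the bench. Heights above it: tray floor 8, pocket rib tops 13, flat rim (10 mm wide) 28. Inside 120 by 160 at the floor, 138 by 178 at the rim. Pockets in a row at y = -50, 0 (empty) and +50 mm; all tabs point to +y
- pocket (a point): centre of the empty middle pocket on the tray floor (axes as filled). Its ribs, 3 mm thick and 5 high, leave 34 (x) by 40 (y) mm, 2 mm more than the shell on every side; 40 mm of free floor beyond the ribs on either x side for the fingers
- pocket_notch (a point): middle of the 16 mm wide gap in the +y rib of the empty pocket, on the floor: the shell's tab goes here (21.5 mm from pocket along +y)
- filled_ridge (a point): top centre of the corner ridge of the filled tray, at its (-x, +y) corner: 42 mm above the bench
- shell: loose window shell, right side up on the bench: aluminium block 36 (x) by 30 (y) by 18 (z) mm, green window on top, about 60 g. Origin: centre of its underside. A black tab with a yellow mark, 7 mm long, 12 wide, 5 high, stands out of its +x end at the foot. Grip it across the 30 mm width by the upper 11 mm, so that the fingers clear the pocket ribs
- shell_tab (a point): middle of the tab of the loose shell, at its underside, 21.5 mm from shell along its +x
- shell_a: identical shell seated in the pocket at y = -50 mm of the filled tray, tab (+x of the shell) along the tray's +y; not to be moved
- shell_b: identical shell seated in the pocket at y = +50 mm; not to be moved
- stack: fixed base of the stack of empties: aluminium plate with three nested light-blue trays of the same size. Origin: centre of the plate's underside, on the bench; x, y along the trays' 158 and 198 mm sides
- next_tray: the empty tray that is second from the top, loose but clinging to the stack; origin: centre of its underside, 36 mm above the bench. It must stay
- top_tray: top empty tray, loose, light blue, rigid, 158 (x) by 198 (y) by 22 mm, 60 g. Origin: centre of its underside, 46 mm above the bench while nested; rim 22 mm higher. It clings to the tray below at four spots: lifted by the ridge corner it peels at about 6 to 12 N, turning about the far corner; all spots are free at a tilt of 0.2 rad
- top_ridge (a point): top centre of the top tray's grip ridge, at its (-x, +y) corner, (-68, +88, 36) mm from top_tray. The ridge is a block 22 mm long (towards the far corner, at -45 degrees in the tray's axes), 14 mm wide, 14 mm above the rim: pinch it across the 14 mm with the fingertips just above the rim
- top_far_corner (a point): the top tray's far corner (+x, -y), on the rim, (+68, -90, 22) mm from top_tray: the tray turns about here as the ridge corner is lifted
- screw_box: translucent box of screws, 62 by 105 by 36 mm, origin under its centre; stays where it is
- driver: green-handled screwdriver, 170 mm, lying; stays where it is
- cutters: side cutters with orange handles, 125 mm, lying; stay where they are
- dispenser: pale solvent dispenser bottle, 135 mm tall, 52 mm across; stays where it is
- tape: roll of yellow tape, 72 mm across, 18 mm high; stays where it is
- carton: white carton, 130 by 170 by 50 mm; stays where it is

How it is judged:
By the outcome, as a careful person would: the job done as asked, in the order asked, and still so for the second after the job is handed in, while the arm keeps its last pose, push and grip.
It also fails if it takes over 59 s, if anything falls off the work surface, if the arm or the gripper's body presses on something with over 40 N, if the wrist force passes 120 N, or if a joint passes its speed limit or range.

## Working session

There is one attempt and no reset: what is moved stays moved. The work goes in short steps, Python scripts to look and compute and a tool call to move; the robot and the scene stay as the last step left them, time stands still between calls to the robot, and variables do not carry over. Pictures are saved under pics/ and viewed, at most 10 in all, crops included, and the job is handed in when it is done.

Besides the shell and the picture viewer there is one more tool, called after "Call:" as name(argument=value, ...), one argument or row to a line, values as JSON. jog_arm: Moves the arm, as the interface text tells. Its arguments: {"type":"object","properties":{"series":{"type":"array"}},"required":["series"]}

```bash
ls; mkdir -p pics; cat > h.py <<'E'
import numpy as np, cv2
from bench import ctrl
from scipy.spatial.transform import Rotation as R
def grab(n):
    c=ctrl.camera(n); r=np.array(c["rotation"])
    if r.size==4: r=R.from_quat(r[[1,2,3,0]]).as_matrix()
    c["R"]=r.reshape(3,3); z=c["z_map"]; v,u=np.indices(z.shape)
    P=np.stack([(u-c["cx"])/c["fx"]*z,(v-c["cy"])/c["fy"]*z,z],-1)@c["R"].T+np.array(c["xyz"])
    P[z==0]=np.nan; c["P"]=P; return c
E
python3 - <<'E'
from h import *
for n in("scene","top"):
    c=grab(n); cv2.imwrite(f"pics/{n}0.png",c["frame"]); np.save(n+"_P.npy",c["P"]); print(n,c["xyz"],c["R"].round(3).tolist(),c["fx"])
print(ctrl.get_obs())
E
```

```text
pics
scene [1.60044163 0.67674685 0.84626423] [[-0.546, 0.421, -0.724], [0.837, 0.293, -0.462], [0.018, -0.858, -0.513]] 457.13149167564194
top [0.34736004 0.01654585 1.54662951] [[-0.03, -0.988, 0.148], [-1.0, 0.028, -0.012], [0.008, -0.149, -0.989]] 461.80974517142255
{'time_s': 0.1, 'q': array([-1.39431285e+00,  1.81472270e-01,  1.60786675e+00,  2.75464642e-05,
        1.35379270e+00, -2.06320502e-01]), 'dq': array([ 0.00110513,  0.0002154 , -0.00410918,  0.00214431, -0.00122772,
       -0.00127379]), 'joint_efforts': array([ 1.28481457e-03, -4.45877874e+01, -3.52235484e+01, -1.98561502e-04,
        4.17531497e-03, -1.54884856e-05]), 'eef_pos': array([ 0.21470449, -0.53290198,  0.23049107]), 'eef_rot': array([-7.69246225e-04,  9.81738767e-01,  1.90232490e-01,  2.49262804e-05]), 'wrist_force': array([-0.62335494,  1.09567116, -0.77415559]), 'torque': array([-0.00054548, -0.00549035,  0.00502432]), 'grasp_force': 0.0, 'opening': 0.9984518386861196}
```

View pics/top0.png

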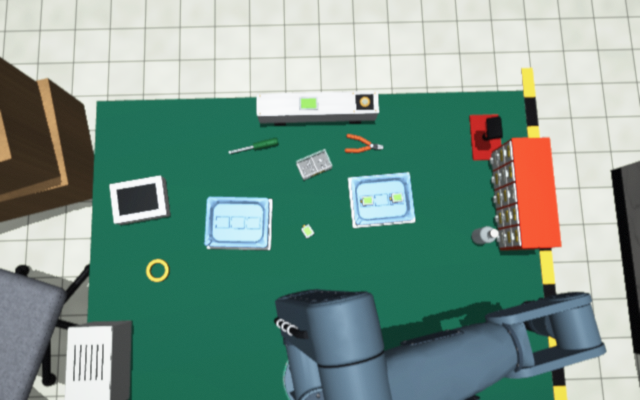

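View pics/scene0.png

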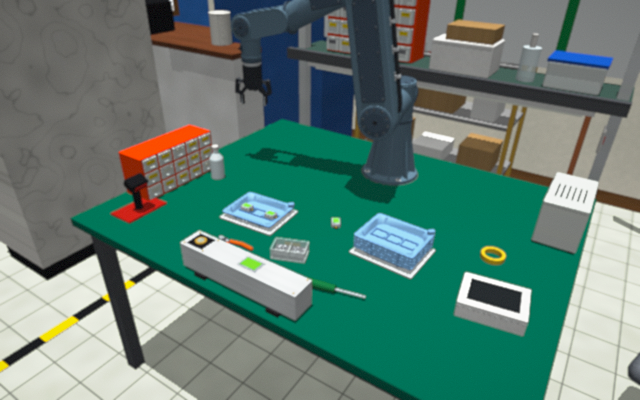

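The top view shows the stack at about (238,223), the filled tray at (381,200) and the loose shell at (307,231). Next I measure them coarsely.

```bash
python3 - <<'E'
from h import *
P=np.load("top_P.npy"); im=cv2.imread("pics/top0.png")
def rect(name,u0,u1,v0,v1,z0,z1):
    p=P[v0:v1,u0:u1].reshape(-1,3); m=(p[:,2]>z0)&(p[:,2]<z1); q=p[m]
    print(name,len(q),q.mean(0).round(4) if len(q) else "", cv2.minAreaRect((q[:,:2]*1000).astype(np.float32)) if len(q)>4 else "")
    return q
rect("stack rim",200,278,192,254,.06,.078)
print(rect("stack ridge",200,278,192,254,.076,.1).round(3)[:20])
rect("filled rim",343,420,168,232,.022,.036)
print(rect("filled ridge",343,420,168,232,.036,.06).round(3)[:20])
rect("shell",297,318,220,242,.01,.03)
print("bench",np.nanmedian(P[255:270,300:340,2]))
a=cv2.resize(im[165:260,195:420],None,fx=3.5,fy=3.5,interpolation=cv2.INTER_CUBIC); cv2.imwrite("pics/top_crop.png",a); print(a.shape)
E
```

```text
stack rim 915 [0.5053 0.2514 0.0669] ((505.1862487792969, 250.43617248535156), (198.53160095214844, 158.4584197998047), 86.94894409179688)
stack ridge 31 [0.4449 0.3355 0.08  ] ((470.79010009765625, 304.943115234375), (177.73089599609375, 114.94737243652344), 35.97650146484375)
[[0.576 0.311 0.079]
 [0.449 0.341 0.082]
 [0.449 0.338 0.084]
 [0.449 0.336 0.077]
 [0.446 0.346 0.077]
 [0.446 0.341 0.083]
 [0.446 0.339 0.08 ]
 [0.446 0.335 0.081]
 [0.446 0.332 0.079]
 [0.443 0.348 0.08 ]
 [0.443 0.344 0.083]
 [0.443 0.341 0.085]
 [0.443 0.339 0.079]
 [0.442 0.334 0.084]
 [0.443 0.333 0.077]
 [0.44  0.348 0.08 ]
 [0.44  0.345 0.08 ]
 [0.44  0.342 0.076]
 [0.439 0.335 0.083]
 [0.44  0.333 0.077]]
filled rim 908 [ 0.5745 -0.2305  0.0271] ((572.52880859375, -228.00965881347656), (158.4803924560547, 199.1936492919922), 3.6618833541870117)
filled ridge 27 [ 0.5137 -0.1639  0.0412] ((558.7725219726562, -228.669677734375), (44.565032958984375, 223.49942016601562), 44.33401107788086)
[[ 0.647 -0.287  0.036]
 [ 0.629 -0.316  0.036]
 [ 0.616 -0.319  0.036]
 [ 0.509 -0.147  0.042]
 [ 0.506 -0.146  0.042]
 [ 0.506 -0.149  0.046]
 [ 0.503 -0.14   0.039]
 [ 0.503 -0.143  0.039]
 [ 0.503 -0.146  0.043]
 [ 0.503 -0.15   0.04 ]
 [ 0.502 -0.153  0.044]
 [ 0.5   -0.136  0.042]
 [ 0.5   -0.14   0.041]
 [ 0.5   -0.143  0.04 ]
 [ 0.499 -0.146  0.043]
 [ 0.499 -0.149  0.046]
 [ 0.499 -0.153  0.042]
 [ 0.496 -0.136  0.047]
 [ 0.497 -0.14   0.039]
 [ 0.496 -0.142  0.046]]
shell 96 [0.4723 0.0239 0.0171] ((476.8962097167969, 17.12102699279785), (35.17850112915039, 45.5767822265625), 34.340606689453125)
bench -0.0005352389534308832
(332, 788, 3)
```

View pics/top_crop.png

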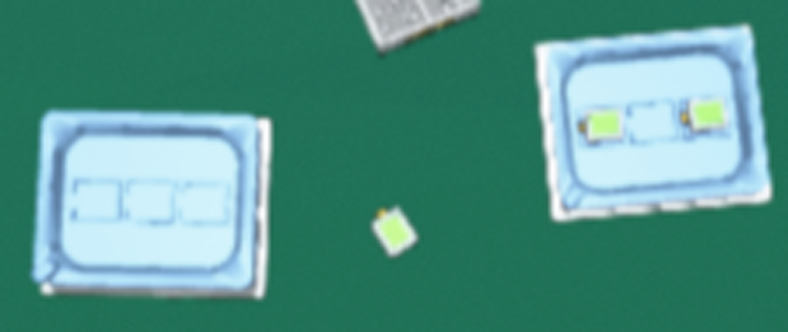

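```bash
cat >> h.py <<'E'
def Rdown(yawdeg): return R.from_euler('z',yawdeg,degrees=True)*R.from_euler('x',180,degrees=True)
def pose():
    o=ctrl.get_obs(); q=o["eef_rot"]; return np.array(o["eef_pos"]),R.from_quat(q[[1,2,3,0]])
def plan(p1,R1,N,start=None):
    p0,R0=start or pose(); w=(R0.inv()*R1).as_rotvec(); t=R0.inv().apply(np.array(p1)-p0)*1000
    A=sum(R.from_rotvec(w*k/N).as_matrix() for k in range(N)); s=np.linalg.solve(A,t)
    print(N,"rows of",s.round(1).tolist(),(w/N).round(4).tolist())
def yaw(): 
    p,r=pose(); return np.degrees(np.arctan2(*r.as_matrix()[1::-1,0]))
E
python3 - <<'E'
from h import *
c=grab("wrist"); p,r=pose()
print("cam in tool", r.inv().apply(np.array(c["xyz"])-p).round(4), (r.inv().as_matrix()@c["R"]).round(3).tolist(), c["fx"],c["cx"],c["cy"])
plan([.44,.0,.30],Rdown(30),20); plan([.44,.0,.25],Rdown(22),20)
E
```

```text
cam in tool [ 0.0791 -0.0008 -0.1426] [[-0.0, -0.952, -0.305], [1.0, -0.0, 0.0], [-0.0, -0.305, 0.952]] 286.63543830394576 317.4482168957821 199.10492178296187
20 rows of [21.7, -19.1, -3.5] [-0.0001, -0.0, -0.007]
20 rows of [20.4, -20.5, -1.0] [-0.0001, -0.0, -0.0001]
```

Call:
jog_arm(
  series=[
    [[30, -30, -2, 0, 0, 0, 85], [30, -30, -2, 0, 0, 0, 85], [30, -30, -2, 0, 0, 0, 85], [30, -30, -2, 0, 0, 0, 85], [30, -30, -2, 0, 0, 0, 85], [30, -30, 0, 0, 0, 0, 85], [30, -30, 0, 0, 0, 0, 85], [30, -30, 0, 0, 0, 0, 85], [30, -30, 0, 0, 0, 0, 85], [30, -30, 0, 0, 0, 0, 85]],
  ],
)

```text
time_s: 1.15
eef_pos: [0.3813, -0.1414, 0.2413]
eef_rot: [0.0, 0.982, 0.19, 0.0]
wrist_force: [1.6, -1.4, 0.1]
opening: 0.998
grasp_force: 0.0
```

Call:
jog_arm(
  series=[
    [[30, -30, 0, 0, 0, 0, 85], [30, -30, 0, 0, 0, 0, 85], [30, -30, 0, 0, 0, 0, 85], [20, -20, 0, 0, 0, 0, 85], [0, 0, 0, 0, 0, 0, 85], [0, 0, 0, 0, 0, 0, 85], [0, 0, 0, 0, 0, 0, 85], [0, 0, 0, 0, 0, 0, 85], [0, 0, 0, 0, 0, 0, 85], [0, 0, 0, 0, 0, 0, 85]],
  ],
)

```text
time_s: 2.15
eef_pos: [0.4419, -0.0006, 0.2414]
eef_rot: [0.0, 0.982, 0.19, 0.0]
wrist_force: [0.2, 0.5, 0.6]
opening: 0.991
grasp_force: 0.0
```

```bash
python3 - <<'E'
from h import *
c=grab("wrist"); cv2.imwrite("pics/w1.png",c["frame"]); np.save("w1_P.npy",c["P"]); P=c["P"]; print(pose()[0],yaw())
m=(np.abs(P[...,0]-.475)<.045)&(np.abs(P[...,1]-.02)<.045)
t=m&(np.abs(P[...,2]-.018)<.004); q=P[t]; print("top",len(q),q.mean(0),cv2.minAreaRect((q[:,:2]*1000).astype(np.float32)))
t=m&(P[...,2]>.002)&(P[...,2]<.008)
f=c["frame"].astype(int); yel=m&(f[...,1]-f[...,0]>50)&(f[...,2]-f[...,0]>50)&(f[...,2]>f[...,1]-10); print("tab yellow",yel.sum(),np.nanmean(P[yel],0), np.argwhere(yel).mean(0))
E
```

```text
[ 0.4419141  -0.00046784  0.24134987] 21.864083260243035
top 645 [0.47180899 0.02552706 0.0181114 ] ((471.59442138671875, 25.390975952148438), (35.59776306152344, 29.189104080200195), 31.399274826049805)
tab yellow 27 [0.49003692 0.03706527 0.00551671] [123.92592593 304.59259259]
```

View pics/w1.png

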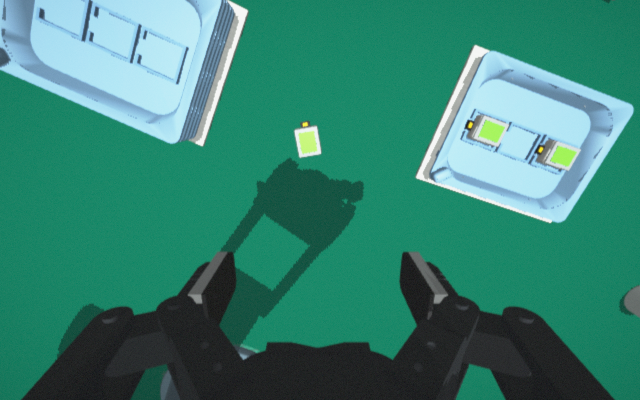

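The wrist view shows the loose shell at about (308,141) with its yellow tab at the top at (305,124). The filled tray is on the right and the stack at upper left. Shell: (0.4716, 0.0254), yaw 31.4°.

```bash
python3 - <<'E'
from h import *
plan([.4716,.0254,.06],Rdown(31.4),7)
P=np.load("w1_P.npy")
for n,x,y,z in(("filled",.5725,-.228,.028),("stack",.505,.2505,.068)):
    m=(np.hypot(P[...,0]-x,P[...,1]-y)<.15)&(abs(P[...,2]-z)<.004); q=P[m]; print(n,cv2.minAreaRect((q[:,:2]*1000).astype(np.float32)))
E
```

```text
7 rows of [5.4, -1.5, 25.9] [0.0, -0.0, -0.0238]
filled ((571.3799438476562, -226.9005126953125), (158.38052368164062, 199.62106323242188), 3.425199508666992)
stack ((500.2806091308594, 248.80279541015625), (192.93624877929688, 151.6017303466797), 87.27649688720703)
```

Call:
jog_arm(
  series=[
    [[5.4, -1.5, 25.9, 0, 0, -0.0238, 85], [5.4, -1.5, 25.9, 0, 0, -0.0238, 85], [5.4, -1.5, 25.9, 0, 0, -0.0238, 85], [5.4, -1.5, 25.9, 0, 0, -0.0238, 85], [5.4, -1.5, 25.9, 0, 0, -0.0238, 85], [5.4, -1.5, 25.9, 0, 0, -0.0238, 85], [5.4, -1.5, 25.9, 0, 0, -0.0238, 85], [0, 0, 20, 0, 0, 0, 70], [0, 0, 20, 0, 0, 0, 60], [0, 0, 13, 0, 0, 0, 60]],
  ],
)

```text
time_s: 3.2
eef_pos: [0.4706, 0.026, 0.0056]
eef_rot: [-0.0, 0.963, 0.271, -0.001]
wrist_force: [-0.4, 0.1, -0.7]
opening: 0.7
grasp_force: 0.0
```

Call:
jog_arm(
  series=[
    [[0, 0, 0, 0, 0, 0, 60], [0, 0, 0, 0, 0, 0, 40], [0, 0, 0, 0, 0, 0, 30], [0, 0, 0, 0, 0, 0, 25], [0, 0, 0, 0, 0, 0, 20], [0, 0, 0, 0, 0, 0, 20], [0, 0, 0, 0, 0, 0, 20], [0, 0, 0, 0, 0, 0, 20], [0, 0, 0, 0, 0, 0, 20], [0, 0, 0, 0, 0, 0, 20]],
  ],
)

```text
time_s: 4.2
eef_pos: [0.4725, 0.0258, 0.0084]
eef_rot: [0.001, 0.962, 0.271, 0.001]
wrist_force: [-1.3, 0.6, 6.8]
opening: 0.325
grasp_force: 59.9
```

```bash
python3 - <<'E'
from h import *
p,r=pose(); plan([.572,-.2275,.115],Rdown(93.5),12,(p+[0,0,.1066],r))
E
```

```text
12 rows of [-14.8, 18.6, 0.0] [0.0002, -0.0001, -0.0902]
```

Call:
jog_arm(
  series=[
    [[0, 0, -20, 0, 0, 0, 20], [0, 0, -30, 0, 0, 0, 20], [0, 0, -30, 0, 0, 0, 20], [0, 0, -27, 0, 0, 0, 20], [-14.8, 18.6, 0, 0, 0, -0.0902, 20], [-14.8, 18.6, 0, 0, 0, -0.0902, 20], [-14.8, 18.6, 0, 0, 0, -0.0902, 20], [-14.8, 18.6, 0, 0, 0, -0.0902, 20], [-14.8, 18.6, 0, 0, 0, -0.0902, 20], [-14.8, 18.6, 0, 0, 0, -0.0902, 20]],
  ],
)

```text
time_s: 5.2
eef_pos: [0.4858, -0.1151, 0.1144]
eef_rot: [0.0, 0.854, 0.52, 0.0]
wrist_force: [1.6, 0.6, -0.7]
opening: 0.33
grasp_force: 59.5
```

Call:
jog_arm(
  series=[
    [[-14.8, 18.6, 0, 0, 0, -0.0902, 20], [-14.8, 18.6, 0, 0, 0, -0.0902, 20], [-14.8, 18.6, 0, 0, 0, -0.0902, 20], [-14.8, 18.6, 0, 0, 0, -0.0902, 20], [-14.8, 18.6, 0, 0, 0, -0.0902, 20], [-14.8, 18.6, 0, 0, 0, -0.0902, 20], [0, 0, 0, 0, 0, 0, 20], [0, 0, 0, 0, 0, 0, 20], [0, 0, 0, 0, 0, 0, 20], [0, 0, 0, 0, 0, 0, 20]],
  ],
)

```text
time_s: 6.2
eef_pos: [0.5698, -0.226, 0.114]
eef_rot: [-0.0, 0.685, 0.728, -0.0]
wrist_force: [-0.8, -0.1, -0.6]
opening: 0.327
grasp_force: 59.5
```

```bash
python3 - <<'E'
from h import *
c=grab("wrist"); cv2.imwrite("pics/w2.png",c["frame"]); P=c["P"]; f=c["frame"].astype(int); np.save("w2_P.npy",P)
p,r=pose(); o=ctrl.get_obs(); print(p,yaw(),o["opening"],o["grasp_force"])
g=(f[...,1]>170)&(f[...,0]<120)
n,l,s,ce=cv2.connectedComponentsWithStats(g.astype(np.uint8))
for i in range(1,n):
    if s[i,4]>40:
        q=P[l==i]; q=q[np.isfinite(q[:,0])]; print("green",s[i].tolist(),np.median(q,0).round(4),r.inv().apply(np.median(q,0)-p).round(4))
        print(cv2.minAreaRect((q[:,:2]*1000).astype(np.float32)))
x,y,z=.572,-.2275,.028
m=(np.hypot(P[...,0]-x,P[...,1]-y)<.15)&(abs(P[...,2]-z)<.004); q=P[m]; print("rim",cv2.minAreaRect((q[:,:2]*1000).astype(np.float32)))
E
```

```text
[ 0.56991453 -0.22613816  0.11406966] 93.49323263619765 0.32796520750902974 59.463021755218506
green [315, 116, 8, 6, 46] [ 0.5672 -0.156   0.0136] [0.0702 0.0016 0.1005]
((566.9296875, -155.75518798828125), (5.734832286834717, 3.982028007507324), 3.339604616165161)
green [306, 137, 25, 26, 417] [ 0.5661 -0.1823  0.0264] [ 0.044  -0.0011  0.0876]
((568.0785522460938, -179.30523681640625), (18.780736923217773, 20.589292526245117), 4.9024834632873535)
rim ((571.5999145507812, -227.42649841308594), (158.27259826660156, 198.5238037109375), 3.5654361248016357)
```

View pics/w2.png

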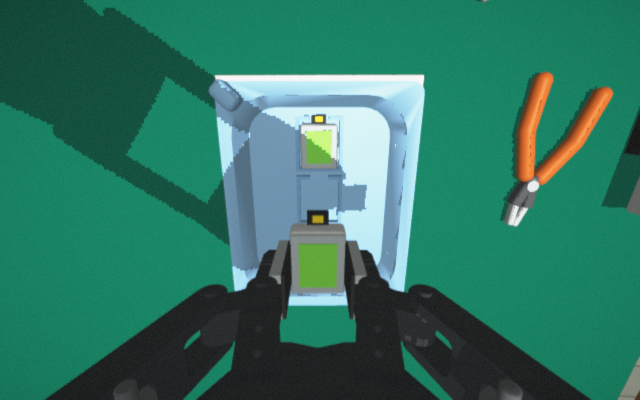

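The view shows the held shell at (318,265), tab up towards seated shell_b at (320,145). The tray ridge is at (225,93). Next I measure the shell's pose in the hand.

```bash
python3 - <<'E'
from h import *
P=np.load("w2_P.npy"); f=cv2.imread("pics/w2.png").astype(int); p,r=pose()
p=np.array([.56991,-.22614,.11407])
T=r.inv().apply((P-p).reshape(-1,3)).reshape(P.shape)
g=(f[...,1]-f[...,0]>60)&(f[...,1]-f[...,2]>20)
s=g&(np.hypot(T[...,0],T[...,1])<.03)&(T[...,2]<.0); q=T[s]; print("held green",s.sum(),np.median(q,0).round(4),cv2.minAreaRect((q[:,:2]*1000).astype(np.float32)))
s=(abs(T[...,0])<.025)&(abs(T[...,1])<.013)&(T[...,2]<-.006)&(T[...,2]>-.016); q=T[s]; print("held top",s.sum(),np.median(q[:,2]),q[:,:2].min(0),q[:,:2].max(0))
ye=(f[...,2]-f[...,0]>80)&(f[...,1]-f[...,0]>50)&(f[...,2]>f[...,1]); 
for a,b in((200,225),(110,126)):
    k=ye.copy(); k[:a]=0;k[b:]=0;k[:,:300]=0;k[:,335:]=0; print("yellow",k.sum(),np.nanmedian(P[k],0).round(4),np.nanmedian(T[k],0).round(4))
s=(abs(P[...,0]-.568)<.03)&(abs(P[...,1]+.178)<.03)&(abs(P[...,2]-.026)<.003);q=P[s];print("shell_b top",cv2.minAreaRect((q[:,:2]*1000).astype(np.float32)),q[:,2].mean())
E
```

```text
held green 1621 [ 0.0003  0.0008 -0.0098] ((-0.22188758850097656, 0.4763908386230469), (19.97329330444336, 26.23662567138672), 89.93328857421875)
held top 2943 -0.009610567368021752 [-0.01814334 -0.01299213] [0.01752083 0.01299038]
yellow 75 [ 0.5689 -0.2049  0.1113] [0.0212 0.0003 0.0027]
yellow 48 [ 0.5672 -0.1555  0.0136] [0.0708 0.0017 0.1005]
shell_b top ((568.3175659179688, -177.30535888671875), (28.732898712158203, 34.438232421875), 3.0565848350524902) 0.02610196764904391
```

Call:
jog_arm(
  series=[
    [[-1.1, 1.1, 15, 0, 0, 0, 20], [0, 0, 20, 0, 0, 0, 20], [0, 0, 20, 0, 0, 0, 20], [0, 0, 15, 0, 0, 0, 20], [0, 0, 8, 0, 0, 0, 20], [0, 0, 0, 0, 0, 0, 20], [0, 0, 0, 0, 0, 0, 20], [0, 0, 0, 0, 0, 0, 20], [0, 0, 0, 0, 0, 0, 20], [0, 0, 0, 0, 0, 0, 20]],
  ],
)

```text
time_s: 7.25
eef_pos: [0.572, -0.2281, 0.0367]
eef_rot: [0.001, 0.685, 0.728, 0.0]
wrist_force: [0.5, -0.0, -0.8]
opening: 0.327
grasp_force: 59.5
```

```bash
python3 - <<'E'
from h import *
for i in range(3): print(pose()[0].round(4),yaw())
c=grab("wrist"); P=c["P"]; print(pose()[0].round(4)); np.save("w3_P.npy",P)
for z,x,y,d in((.028,.572,-.2275,.15),):
    m=(np.hypot(P[...,0]-x,P[...,1]-y)<d)&(abs(P[...,2]-z)<.004); q=P[m]; print("rim",cv2.minAreaRect((q[:,:2]*1000).astype(np.float32)))
s=(abs(P[...,0]-.572)<.02)&(abs(P[...,1]+.228)<.03)&(abs(P[...,2]-.046)<.003);q=P[s];print("held top",cv2.minAreaRect((q[:,:2]*1000).astype(np.float32)),q[:,2].mean())
s=(abs(P[...,0]-.568)<.03)&(abs(P[...,1]+.178)<.03)&(abs(P[...,2]-.026)<.003);q=P[s];print("shell_b top",cv2.minAreaRect((q[:,:2]*1000).astype(np.float32)),q[:,2].mean())
E
```

```text
[ 0.572  -0.2281  0.0367] 93.49503682370784
[ 0.572  -0.2281  0.0367] 93.49503682370784
[ 0.572  -0.2281  0.0367] 93.49503682370784
[ 0.5719 -0.2281  0.0366]
rim ((571.3689575195312, -226.77442932128906), (158.99948120117188, 198.38111877441406), 3.423954963684082)
held top ((572.31787109375, -228.3611602783203), (40.01319122314453, 36.78514862060547), 1.4734035730361938) 0.046365613804172714
shell_b top ((568.6474609375, -181.92355346679688), (28.977184295654297, 44.573204040527344), 3.648228168487549) 0.0260478942781581
```

Call:
jog_arm(
  series=[
    [[0.9, -0.6, 4, 0, 0, 0, 20], [0, 0, 5, 0, 0, 0, 20], [0, 0, 5, 0, 0, 0, 20], [0, 0, 3, 0, 0, 0, 20], [0, 0, 3, 0, 0, 0, 20], [0, 0, 0, 0, 0, 0, 20], [0, 0, 0, 0, 0, 0, 20], [0, 0, 0, 0, 0, 0, 20], [0, 0, 0, 0, 0, 0, 20], [0, 0, 0, 0, 0, 0, 20]],
  ],
)

```text
time_s: 8.3
eef_pos: [0.5708, -0.227, 0.0164]
eef_rot: [-0.0, 0.685, 0.728, -0.0]
wrist_force: [-2.8, 0.7, 4.4]
opening: 0.329
grasp_force: 60.1
```

Call:
jog_arm(
  series=[
    [[0, 0, 0, 0, 0, 0, 35], [0, 0, 0, 0, 0, 0, 42], [0, 0, 0, 0, 0, 0, 46], [0, 0, 0, 0, 0, 0, 46], [0, 0, -10, 0, 0, 0, 46], [0, 0, -25, 0, 0, 0, 46], [0, 0, -40, 0, 0, 0, 46], [0, 0, -40, 0, 0, 0, 46], [0, 0, -40, 0, 0, 0, 46], [0, 0, -30, 0, 0, 0, 46]],
  ],
)

```text
time_s: 9.3
eef_pos: [0.5716, -0.2274, 0.205]
eef_rot: [0.002, 0.685, 0.728, 0.0]
wrist_force: [1.7, -1.1, 0.9]
opening: 0.539
grasp_force: 0.0
```

```bash
python3 - <<'E'
from h import *
c=grab("wrist"); P=c["P"]; cv2.imwrite("pics/w4.png",c["frame"]); print(pose()[0].round(4),yaw())
m=(np.hypot(P[...,0]-.572,P[...,1]+.2275)<.15)&(abs(P[...,2]-.028)<.004); q=P[m]; print("rim",cv2.minAreaRect((q[:,:2]*1000).astype(np.float32)))
for x,y in ((.568,-.178),(.5715,-.2273),(.5745,-.277)):
    s=(abs(P[...,0]-x)<.022)&(abs(P[...,1]-y)<.025)&(abs(P[...,2]-.026)<.003);q=P[s];print("top",cv2.minAreaRect((q[:,:2]*1000).astype(np.float32)),q[:,2].mean())
plan([.442,.342,.165],Rdown(-48+180),20)
E
```

```text
[ 0.5739 -0.2287  0.2104] 93.5083894907028
rim ((571.6039428710938, -227.48074340820312), (158.2521514892578, 197.66036987304688), 3.5055222511291504)
top ((568.2244873046875, -177.7344512939453), (28.643657684326172, 33.64919662475586), 3.957282543182373) 0.026121487154871448
top ((571.5838012695312, -227.65084838867188), (29.045276641845703, 34.191802978515625), 3.502595901489258) 0.026093144685575713
top ((575.4420776367188, -277.430419921875), (28.678909301757812, 34.84464645385742), 4.170938014984131) 0.026132788839823902
20 rows of [29.5, 4.5, 2.2] [0.0003, 0.0005, -0.0336]
```

View pics/w4.png

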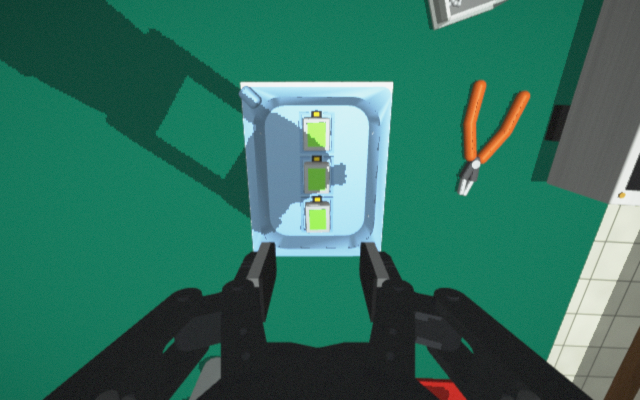

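The view shows the three shells in a row at (316,133), (316,178) and (318,215), all with tabs up (+y). The middle one is at seated height and within 0.3 mm of the pocket centre. Next, the stack.

```bash
python3 - <<'E'
from h import *
plan([.505,.25,.24],Rdown(132),14)
E
```

```text
14 rows of [34.3, 8.0, -2.2] [0.0005, 0.0007, -0.048]
```

Call:
jog_arm(
  series=[
    [[34.3, 8, -2.2, 0, 0, -0.048, 46], [34.3, 8, -2.2, 0, 0, -0.048, 46], [34.3, 8, -2.2, 0, 0, -0.048, 46], [34.3, 8, -2.2, 0, 0, -0.048, 46], [34.3, 8, -2.2, 0, 0, -0.048, 46], [34.3, 8, -2.2, 0, 0, -0.048, 46], [34.3, 8, -2.2, 0, 0, -0.048, 46], [34.3, 8, -2.2, 0, 0, -0.048, 46], [34.3, 8, -2.2, 0, 0, -0.048, 46], [34.3, 8, -2.2, 0, 0, -0.048, 46]],
  ],
)

```text
time_s: 10.35
eef_pos: [0.5538, 0.1229, 0.2237]
eef_rot: [0.0, 0.492, 0.871, 0.0]
wrist_force: [-0.3, 0.5, 0.9]
opening: 0.536
grasp_force: 0.0
```

Call:
jog_arm(
  series=[
    [[34.3, 8, -2.2, 0, 0, -0.048, 46], [34.3, 8, -2.2, 0, 0, -0.048, 46], [34.3, 8, -2.2, 0, 0, -0.048, 46], [34.3, 8, -2.2, 0, 0, -0.048, 46], [0, 0, 0, 0, 0, 0, 46], [0, 0, 0, 0, 0, 0, 46], [0, 0, 0, 0, 0, 0, 46], [0, 0, 0, 0, 0, 0, 46], [0, 0, 0, 0, 0, 0, 46], [0, 0, 0, 0, 0, 0, 46]],
  ],
)

```text
time_s: 11.35
eef_pos: [0.5019, 0.2512, 0.2317]
eef_rot: [-0.0, 0.407, 0.913, -0.0]
wrist_force: [-0.1, 0.4, 0.0]
opening: 0.538
grasp_force: 0.0
```

```bash
python3 - <<'E'
from h import *
c=grab("wrist"); P=c["P"]; cv2.imwrite("pics/w5.png",c["frame"]); np.save("w5_P.npy",P); print(pose()[0].round(4),yaw())
m=(np.hypot(P[...,0]-.505,P[...,1]-.25)<.15)&(abs(P[...,2]-.068)<.003); q=P[m]; print("rim",q[:,2].mean(),cv2.minAreaRect((q[:,:2]*1000).astype(np.float32)))
s=(np.hypot(P[...,0]-.442,P[...,1]-.342)<.025)&(P[...,2]>.0795)&(P[...,2]<.088);q=P[s];print("ridge",len(q),q.mean(0),cv2.minAreaRect((q[:,:2]*1000).astype(np.float32)))
E
```

```text
[0.5018 0.2514 0.2317] 131.93580110324118
rim 0.06800900224799397 ((504.57049560546875, 251.421142578125), (198.343505859375, 158.14552307128906), 87.19422912597656)
ridge 311 [0.44065774 0.34314752 0.08158202] ((440.58306884765625, 342.9422607421875), (13.226673126220703, 21.077722549438477), 42.82204818725586)
```

View pics/w5.png

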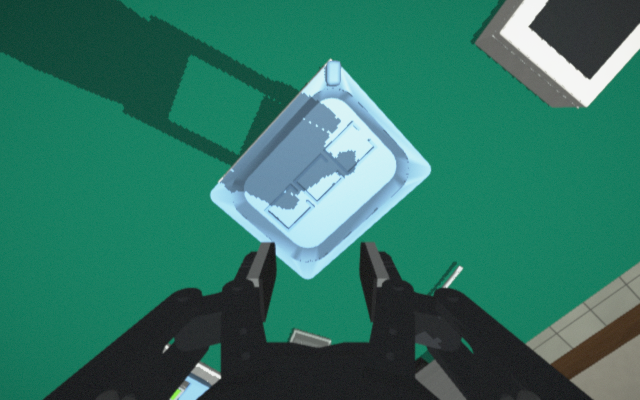

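The view shows the stack with its ridge at (333,72). The fit agrees with the plan: ridge (0.4408, 0.3429), top 0.082, long axis at 132.2°.

```bash
python3 - <<'E'
from h import *
plan([.4408,.3429,.10],Rdown(132.2),6)
E
```

```text
6 rows of [18.1, 2.7, 22.0] [-0.0, -0.0, -0.0008]
```

Call:
jog_arm(
  series=[
    [[18.1, 2.7, 10, 0, 0, -0.005, 46], [18.1, 2.7, 18, 0, 0, 0, 46], [18.1, 2.7, 26, 0, 0, 0, 46], [18.1, 2.7, 26, 0, 0, 0, 46], [18.1, 2.7, 26, 0, 0, 0, 40], [18.1, 2.7, 26, 0, 0, 0, 36], [0, 0, 0, 0, 0, 0, 34], [0, 0, 0, 0, 0, 0, 34], [0, 0, 0, 0, 0, 0, 34], [0, 0, 0, 0, 0, 0, 34]],
  ],
)

```text
time_s: 12.4
eef_pos: [0.4421, 0.3431, 0.1015]
eef_rot: [0.001, 0.405, 0.914, 0.001]
wrist_force: [0.9, -0.3, 0.5]
opening: 0.399
grasp_force: 0.0
```

```bash
python3 - <<'E'
from h import *
print(pose()[0].round(4),yaw()); plan([.4408,.3429,.0715],Rdown(132.2),3)
E
```

```text
[0.4421 0.3431 0.1015] 132.23132492052497
3 rows of [0.3, -0.4, 10.0] [0.0009, 0.0003, 0.0002]
```

Call:
jog_arm(
  series=[
    [[0.3, -0.4, 10, 0, 0, 0, 34], [0.3, -0.4, 10, 0, 0, 0, 34], [0.3, -0.2, 10, 0, 0, 0, 34], [0, 0, 0, 0, 0, 0, 26], [0, 0, 0, 0, 0, 0, 20], [0, 0, 0, 0, 0, 0, 14], [0, 0, 0, 0, 0, 0, 6], [0, 0, 0, 0, 0, 0, 4], [0, 0, 0, 0, 0, 0, 4], [0, 0, 0, 0, 0, 0, 4]],
  ],
)

```text
time_s: 13.4
eef_pos: [0.4391, 0.3432, 0.0698]
eef_rot: [-0.0, 0.404, 0.915, -0.0]
wrist_force: [-0.4, 0.5, -0.2]
opening: 0.142
grasp_force: 58.6
```

```bash
python3 - <<'E'
from h import *
o=ctrl.get_obs(); p,r=pose(); print(p.round(4),yaw(),o["opening"],o["grasp_force"],o["wrist_force"].round(1))
Y=R.from_euler('z',-2.8,degrees=True); C=np.array([.5046,.2514,.046])
far=C+Y.apply([.068,-.090,.022]); d=p-far; d[2]=0; ax=np.cross(d/np.linalg.norm(d),[0,0,1]); print("far",far.round(4))
th=.28; Q=R.from_rotvec(ax*th); plan(far+Q.apply(p-far),Q*r,30)
E
```

```text
[0.4391 0.3432 0.0698] 132.2879527917313 0.14242211644559877 58.6308628320694 [-0.4  0.5 -0.2]
far [0.5681 0.1582 0.068 ]
30 rows of [-0.0, -0.0, -2.1] [-0.0012, 0.0093, -0.0]
```

Call:
jog_arm(
  series=[
    [[0, 0, -2.1, -0.0012, 0.0093, 0, 4], [0, 0, -2.1, -0.0012, 0.0093, 0, 4], [0, 0, -2.1, -0.0012, 0.0093, 0, 4], [0, 0, -2.1, -0.0012, 0.0093, 0, 4], [0, 0, -2.1, -0.0012, 0.0093, 0, 4], [0, 0, -2.1, -0.0012, 0.0093, 0, 4], [0, 0, -2.1, -0.0012, 0.0093, 0, 4], [0, 0, -2.1, -0.0012, 0.0093, 0, 4], [0, 0, -2.1, -0.0012, 0.0093, 0, 4], [0, 0, -2.1, -0.0012, 0.0093, 0, 4]],
  ],
)

```text
time_s: 14.4
eef_pos: [0.44, 0.3424, 0.0911]
eef_rot: [-0.04, 0.404, 0.913, 0.025]
wrist_force: [0.6, -1.4, -1.2]
opening: 0.142
grasp_force: 59.4
```

Call:
jog_arm(
  series=[
    [[0, 0, -2.1, -0.0012, 0.0093, 0, 4], [0, 0, -2.1, -0.0012, 0.0093, 0, 4], [0, 0, -2.1, -0.0012, 0.0093, 0, 4], [0, 0, -2.1, -0.0012, 0.0093, 0, 4], [0, 0, -2.1, -0.0012, 0.0093, 0, 4], [0, 0, -2.1, -0.0012, 0.0093, 0, 4], [0, 0, -2.1, -0.0012, 0.0093, 0, 4], [0, 0, -2.1, -0.0012, 0.0093, 0, 4], [0, 0, -2.1, -0.0012, 0.0093, 0, 4], [0, 0, -2.1, -0.0012, 0.0093, 0, 4]],
  ],
)

```text
time_s: 15.4
eef_pos: [0.4413, 0.3402, 0.1118]
eef_rot: [-0.08, 0.403, 0.911, 0.049]
wrist_force: [0.0, 0.3, -0.3]
opening: 0.141
grasp_force: 59.5
```

Call:
jog_arm(
  series=[
    [[0, 0, -2.1, -0.0012, 0.0093, 0, 4], [0, 0, -2.1, -0.0012, 0.0093, 0, 4], [0, 0, -2.1, -0.0012, 0.0093, 0, 4], [0, 0, -2.1, -0.0012, 0.0093, 0, 4], [0, 0, -2.1, -0.0012, 0.0093, 0, 4], [0, 0, -2.1, -0.0012, 0.0093, 0, 4], [0, 0, -2.1, -0.0012, 0.0093, 0, 4], [0, 0, -2.1, -0.0012, 0.0093, 0, 4], [0, 0, -2.1, -0.0012, 0.0093, 0, 4], [0, 0, -2.1, -0.0012, 0.0093, 0, 4]],
  ],
)

```text
time_s: 16.4
eef_pos: [0.4441, 0.3362, 0.1322]
eef_rot: [-0.12, 0.4, 0.905, 0.073]
wrist_force: [-0.4, 0.6, 0.1]
opening: 0.141
grasp_force: 59.5
```

```bash
cat >> h.py <<'E'
def trayfit(c,box,ridge_off=None):
    pass
E
python3 - <<'E'
from h import *
c=grab("scene"); a=c["frame"][180:290,200:460]; cv2.imwrite("pics/s2.png",cv2.resize(a,None,fx=3,fy=3,interpolation=cv2.INTER_CUBIC))
o=ctrl.get_obs(); p,r=pose(); print(p.round(4),r.as_matrix().round(3).tolist(),o["opening"],o["wrist_force"].round(1),o["torque"].round(2))
E
```

```text
[0.4444 0.3361 0.1324] [[-0.65, 0.743, -0.159], [0.708, 0.668, 0.229], [0.276, 0.036, -0.96]] 0.14731906152106777 [ 0.4 -0.4  0.3] [-0.16 -0.13 -0.01]
```

View pics/s2.png

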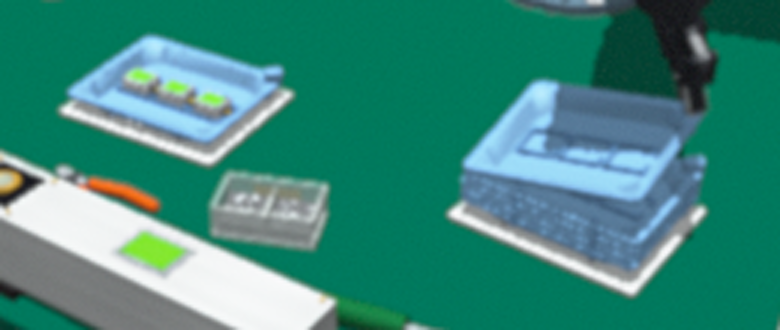

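The scene crop shows the top tray tilted on its far corner, with the ridge corner in the fingers at (695,115). The next tray is still nested, and its ridge is visible at (697,165). Now I lift straight up, then level.

Call:
jog_arm(
  series=[
    [[1.4, 0.2, -4.8, 0, 0, 0, 4], [2.8, 0.4, -9.6, 0, 0, 0, 4], [2.8, 0.4, -9.6, 0, 0, 0, 4], [2.8, 0.4, -9.6, 0, 0, 0, 4], [2.8, 0.4, -9.6, 0, 0, 0, 4], [2.8, 0.4, -9.6, 0, 0, 0, 4], [2.8, 0.4, -9.6, 0, 0, 0, 4], [2.8, 0.4, -9.6, 0, 0, 0, 4], [2.8, 0.4, -9.6, 0, 0, 0, 4], [1.4, 0.2, -4.8, 0, 0, 0, 4]],
  ],
)

```text
time_s: 17.45
eef_pos: [0.4445, 0.337, 0.2234]
eef_rot: [-0.119, 0.4, 0.906, 0.073]
wrist_force: [-0.0, 0.6, -0.9]
opening: 0.149
grasp_force: 59.4
```

Call:
jog_arm(
  series=[
    [[0, 0, 0, 0.0036, -0.028, 0, 4], [0, 0, 0, 0.0036, -0.028, 0, 4], [0, 0, 0, 0.0036, -0.028, 0, 4], [0, 0, 0, 0.0036, -0.028, 0, 4], [0, 0, 0, 0.0036, -0.028, 0, 4], [0, 0, 0, 0.0036, -0.028, 0, 4], [0, 0, 0, 0.0036, -0.028, 0, 4], [0, 0, 0, 0.0036, -0.028, 0, 4], [0, 0, 0, 0.0036, -0.028, 0, 4], [0, 0, 0, 0.0036, -0.028, 0, 4]],
  ],
)

```text
time_s: 18.45
eef_pos: [0.444, 0.3368, 0.2221]
eef_rot: [0.001, 0.404, 0.915, -0.001]
wrist_force: [0.9, 0.5, -0.2]
opening: 0.14
grasp_force: 59.4
```

```bash
python3 - <<'E'
from h import *
for n in("top","wrist"):
    c=grab(n); cv2.imwrite(f"pics/{n}6.png",c["frame"]); np.save(n+"6_P.npy",c["P"])
o=ctrl.get_obs(); p,r=pose(); print(p.round(4),r.as_matrix().round(3).tolist(),yaw(),o["opening"],o["wrist_force"].round(1))
plan([.4964,-.1434,.20],Rdown(138.6),24)
E
```

```text
[0.4436 0.3373 0.2221] [[-0.674, 0.739, 0.001], [0.739, 0.674, -0.002], [-0.002, -0.0, -1.0]] 132.35031987041077 0.1441890321142433 [-0.1 -0.4 -1.2]
24 rows of [-15.6, -12.7, 0.9] [-0.0, 0.0001, -0.0045]
```

View pics/wrist6.png

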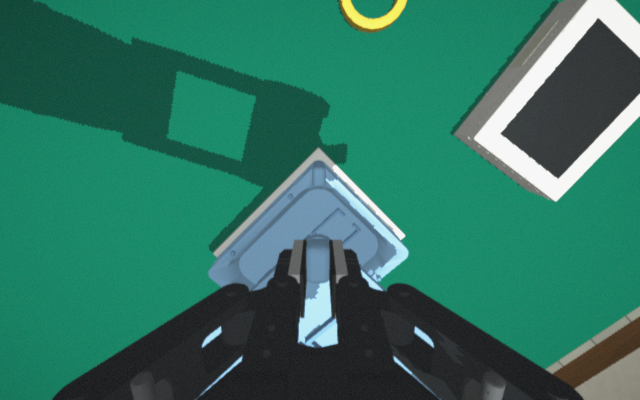

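The view shows the ridge held between the pads at (318,260) with its tray under the gripper, and the rest of the stack still on its plate at (310,220). Now I transfer it.

Call:
jog_arm(
  series=[
    [[-6, -5, 0.5, 0, 0, -0.0045, 4], [-12, -10, 0.5, 0, 0, -0.0045, 4], [-15.6, -12.7, 0.9, 0, 0, -0.0045, 4], [-15.6, -12.7, 0.9, 0, 0, -0.0045, 4], [-15.6, -12.7, 0.9, 0, 0, -0.0045, 4], [-15.6, -12.7, 0.9, 0, 0, -0.0045, 4], [-15.6, -12.7, 0.9, 0, 0, -0.0045, 4], [-15.6, -12.7, 0.9, 0, 0, -0.0045, 4], [-15.6, -12.7, 0.9, 0, 0, -0.0045, 4], [-15.6, -12.7, 0.9, 0, 0, -0.0045, 4]],
  ],
)

```text
time_s: 19.55
eef_pos: [0.4578, 0.1514, 0.214]
eef_rot: [0.0, 0.384, 0.923, -0.0]
wrist_force: [0.8, -0.7, 0.2]
opening: 0.146
grasp_force: 59.4
```

Call:
jog_arm(
  series=[
    [[-15.6, -12.7, 0.9, 0, 0, -0.0045, 4], [-15.6, -12.7, 0.9, 0, 0, -0.0045, 4], [-15.6, -12.7, 0.9, 0, 0, -0.0045, 4], [-15.6, -12.7, 0.9, 0, 0, -0.0045, 4], [-15.6, -12.7, 0.9, 0, 0, -0.0045, 4], [-15.6, -12.7, 0.9, 0, 0, -0.0045, 4], [-15.6, -12.7, 0.9, 0, 0, -0.0045, 4], [-15.6, -12.7, 0.9, 0, 0, -0.0045, 4], [-15.6, -12.7, 0.9, 0, 0, -0.0045, 4], [-15.6, -12.7, 0.9, 0, 0, -0.0045, 4]],
  ],
)

```text
time_s: 20.55
eef_pos: [0.4817, -0.0483, 0.2051]
eef_rot: [0.0, 0.363, 0.932, -0.0]
wrist_force: [-0.2, 0.3, -0.9]
opening: 0.142
grasp_force: 59.4
```

Call:
jog_arm(
  series=[
    [[-15.6, -12.7, 0.9, 0, 0, -0.0045, 4], [-15.6, -12.7, 0.9, 0, 0, -0.0045, 4], [-12, -10, 0.5, 0, 0, -0.0045, 4], [-8, -7, 0.5, 0, 0, -0.0045, 4], [-4, -3, 0, 0, 0, 0, 4], [0, 0, 0, 0, 0, 0, 4], [0, 0, 0, 0, 0, 0, 4], [0, 0, 0, 0, 0, 0, 4], [0, 0, 0, 0, 0, 0, 4], [0, 0, 0, 0, 0, 0, 4]],
  ],
)

```text
time_s: 21.55
eef_pos: [0.4924, -0.117, 0.2025]
eef_rot: [0.0, 0.354, 0.935, -0.0]
wrist_force: [0.9, 0.3, -0.6]
opening: 0.138
grasp_force: 59.4
```

```bash
cat > fit.py <<'E'
from h import *
from scipy.optimize import minimize
o=ctrl.get_obs(); p,r=pose(); print(p.round(4),yaw(),o["opening"],o["wrist_force"].round(1))
S=[]
for n in("top","scene"):
    c=grab(n); P=c["P"]; np.save(n+"7_P.npy",P); cv2.imwrite(f"pics/{n}7.png",c["frame"]); f=c["frame"].astype(int)
    blue=(f[...,0]>f[...,2]+15)&(f[...,0]>f[...,1]-5)
    m=blue&(abs(P[...,0]-.572)<.13)&(abs(P[...,1]+.227)<.15)&(P[...,2]>p[2]-.075)&(P[...,2]<p[2]+.05); q=P[m]; print(n,len(q))
    if n=="top": Q=q
# rim: points close to the rectangle border after a plane fit
z0=p[2]-.002; k=abs(Q[:,2]-z0)<.015; A=np.c_[Q[k,:2]-[.5716,-.2274],np.ones(k.sum())]; w=np.ones(k.sum())
for _ in range(20):
    s,*_x=np.linalg.lstsq(A*w[:,None],Q[k,2]*w,rcond=None); e=Q[k,2]-A@s; w=1/(1+(e/.002)**2)
    w[e<-.004]=0
print("rim plane slopes, z at centre",s.round(4)," inliers",(w>.5).sum())
G=Q[k][w>.3]; print(cv2.minAreaRect((G[:,:2]*1000).astype(np.float32)))
E
python3 fit.py; python3 -c "
from h import *; plan([.4964,-.1434,.13],Rdown(138.6),7)"
```

```text
[ 0.4924 -0.117   0.2025] 138.5119995940857 0.1380728886467119 [ 0.9  0.3 -0.6]
top 1751
scene 1445
rim plane slopes, z at centre [-0.004  -0.0022  0.1993]  inliers 337
((567.6842041015625, -202.4969482421875), (158.01661682128906, 197.94210815429688), 3.5609536170959473)
7 rows of [-2.9, -2.4, 10.4] [-0.0, 0.0002, -0.0003]
```

The held tray is level to within 0.3° and its yaw matches the filled tray. The remaining move is world (+3.9, −24.9, −71) mm.

Call:
jog_arm(
  series=[
    [[-2.8, -2.3, 5, 0, 0, 0, 4], [-2.8, -2.3, 10, 0, 0, 0, 4], [-2.8, -2.3, 12, 0, 0, 0, 4], [-2.8, -2.3, 12, 0, 0, 0, 4], [-2.8, -2.3, 12, 0, 0, 0, 4], [-2.8, -2.3, 12, 0, 0, 0, 4], [-2.6, -2.3, 8, 0, 0, 0, 4], [0, 0, 0, 0, 0, 0, 4], [0, 0, 0, 0, 0, 0, 4], [0, 0, 0, 0, 0, 0, 4]],
  ],
)

```text
time_s: 22.65
eef_pos: [0.4967, -0.1426, 0.1321]
eef_rot: [0.001, 0.354, 0.935, -0.0]
wrist_force: [-0.1, -0.4, -0.8]
opening: 0.143
grasp_force: 59.4
```

Call:
jog_arm(
  series=[
    [[0, 0, 0, 0, 0, 0, 4], [0, 0, 0, 0, 0, 0, 4], [0, 0, 0, 0, 0, 0, 4], [0, 0, 0, 0, 0, 0, 4], [0, 0, 0, 0, 0, 0, 4], [0, 0, 0, 0, 0, 0, 4], [0, 0, 0, 0, 0, 0, 4], [0, 0, 0, 0, 0, 0, 4], [0, 0, 0, 0, 0, 0, 4], [0, 0, 0, 0, 0, 0, 4]],
  ],
)

```text
time_s: 23.65
eef_pos: [0.4963, -0.1424, 0.1314]
eef_rot: [0.0, 0.355, 0.935, -0.0]
wrist_force: [0.4, 0.3, 0.3]
opening: 0.141
grasp_force: 59.4
```

```bash
python3 fit.py; python3 - <<'E'
from h import *
P=np.load("top7_P.npy"); m=(np.hypot(P[...,0]-.505,P[...,1]-.25)<.15)&(abs(P[...,2]-.058)<.004); q=P[m]; print("next rim",q[:,2].mean(),cv2.minAreaRect((q[:,:2]*1000).astype(np.float32)))
E
```

```text
[ 0.4963 -0.1424  0.1314] 138.47219073088638 0.14075344397347103 [0.4 0.3 0.3]
top 1576
scene 1427
rim plane slopes, z at centre [-0.0072  0.0106  0.1285]  inliers 292
((571.6480712890625, -227.7059326171875), (157.96961975097656, 198.53057861328125), 3.4027364253997803)
next rim 0.05783659393037577 ((504.6930236816406, 251.36962890625), (198.45750427246094, 157.77882385253906), 87.20589447021484)
```

View pics/scene7.png

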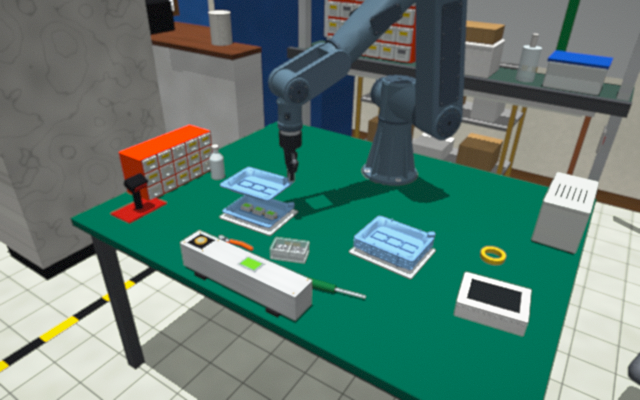

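The view shows the held tray at (255,183), level and above the filled tray at (260,212) with its three shells. The next tray is still in the stack at (395,240), with its rim at 0.058 in its original place. Alignment is within 0.5 mm.

```bash
python3 -c "
from bench import ctrl; print(ctrl.hand_in())"
```

```text
the job is handed in; nothing more can be done
None
```

The shell is seated in the middle pocket with its tab towards +y. The top tray was peeled off with the next tray staying in place, and I handed in holding it level, about 100 mm above the filled tray rim to rim and aligned to about 0.5 mm.

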